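# Screw down the orange cap of a sample jar

## Task

Three amber sample jars stand on the lab bench with their screw caps on but loose. Screw the orange cap down clockwise until it stops tight, then let go of it; leave the blue and the white cap loose as they are, since those jars are still to be filled.

Things in the scene. Friction and masses are not known exactly. Their poses are not given: they have to be found in the camera images.
- orange_grip (a point): point to grip the orange cap: on its turning axis, 25 mm above its round disc (68 mm across, 18 mm high), 11 mm below the top of the upright bar that crosses the disc. Bar: 56 mm long, 14 mm thick, 36 mm high; pinch it across the 14 mm from above. x along the bar, y across it, z up; turns with the cap. Bar top about 145 mm above the bench.
- orange_cap (a joint): turn of the orange cap, rad: 0 fully loose, 1.5 tight at its stop; grows clockwise seen from above; starts at 0.1 to 0.4. Takes 0.1 N m, stays where left. Sinks 4 mm over 1.5 rad; cannot be lifted off. On an amber jar 76 mm across in a grey foot 104 mm square fixed to the bench: neither slides nor turns.
- blue_cap (a joint): turn of the blue cap, rad: 0 fully loose, 1.5 tight; grows clockwise seen from above; starts at 0.1 to 0.4. The blue cap, on a jar like the orange one's and at least 180 mm away from it, is to stay loose.
- white_cap (a joint): turn of the white cap, rad: 0 fully loose, 1.5 tight; grows clockwise seen from above; starts at 0.1 to 0.4. The white cap, on a jar like the orange one's and at least 180 mm away from it, is to stay loose.

How it is judged:
At the end, for the whole second after the job is handed in: The orange cap is screwed down to within 0.18 rad (10 degrees) of its stop (joint above 1.32), released, and the blue and white caps are still loose (joint below 0.65) (value of joint orange_cap above 1.32 rad and value of joint each of blue_cap, white_cap below 0.65 rad); the robot touches nothing.
It fails at once if the blue or the white cap is screwed down (joint above 0.65) (value of joint any of blue_cap, white_cap above 0.65 rad).
It also fails if it takes over 32 s, if anything falls off the work surface, if the arm or the gripper's body presses on something with over 40 N, if the wrist force passes 120 N, or if a joint passes its speed limit or range.

## Robot

A 7-joint arm with a two-finger parallel gripper is mounted at the origin on the work surface. World frame = base frame: x ahead of the robot, y to its left, z up, the work surface at z = 0. Lengths are in m, angles in rad, forces in N, time in s.
With the tool pointing down it reaches from about 0.425 to 1.025 m from the base axis. Payload 9.4 kg.
Tool frame: the origin (TCP) lies at the very end of the fingers, on their centre line; the grasp point (between the pads) lies 19 mm behind it (grip_depth is the distance from the TCP to the grasp point, in m); z points along the fingers, x is the direction in which the jaws open and shut, and the axes are right-handed (so a half turn about z gives the same grasp; the last joint's range is limited). The gripper opens to 85 mm and grips with 20 to 120 N. Pads are 22 mm wide; open, the fingers measure 114 mm over their backs; the gripper's body (76 mm by 85 mm) begins 54 mm behind the grasp point. The pads swing forward as they close: fully open they stand 13 mm farther back than shut.
Start: joints at [-1.338, 0.599, -0.003, 1.599, 0.002, 0.943, -0.08], TCP at [0.221, 0.69, 0.231] pointing down, gripper open.
Joint ranges: [-2.57, 2.57], [-0.35, 1.97], [-1.29, 1.29], [0.11, 2.56], [-1.05, 4.19], [0.11, 1.86], [-2.63, 2.63]. Speed limits (rad/s): [2.22, 2.22, 3.01, 3.01, 3.14, 3.14, 3.14].

## Interface

Orientations are given as a rotation vector (axis times angle).
In Python, from rig import get_state, read_camera, camera_info, hand_in, grip_depth gives the robot as it stands.
- The arm moves only by the tool play_rows, never from a script. Its argument "plan" is a list of rows, each an object of numbers: "tx", "ty", "tz": the shift along the tool's x, y, z in mm; "ax", "ay", "az": the turn, a rotation vector about the tool's x, y, z in rad. In form: [{"tx": .., "ty": .., "tz": .., "ax": .., "ay": .., "az": ..}, ...]. A call has exactly 5 rows; each row shifts and turns the commanded pose from where the row before left it, along the tool's axes as they then stand; what a row does not reach is not made up. A row lasts 1/12 s, in which the tool goes at most 41.7 mm and 7.16 degrees, less where a joint would pass 70% of its speed; a pose out of reach is approached as far as the arm can. A call is refused whole if a number of a shift passes 41.7 or a number of a turn 0.125, either way. A call with a gripper value outside its range is refused whole. "grip" is the finger opening in mm, from 0 to 85.4, set as the call begins (left out, the last holds). The fingers move at their own pace and stop on an object; "force" is the grip in N (left out, the last holds). Time passes only in rows, so rows that do not move let the fingers close, or fill a call up. It gives the time, the measured TCP pose, the force and the opening at its end, in the units of the state.
- get_state(): the state, without advancing time (a new reading comes with each control period).
- read_camera(name): name is "scene" or "top"; returns the picture (420x560x3 uint8, red, green, blue); there is no depth.
- camera_info(name): a dict with "K" (3x3 intrinsics, pixels), "R" (3x3) and "t" (3): a world point X has camera coordinates R X + t. Camera axes: x right, y down, z forward; pixel columns grow to the right and rows downward; lengths in m; the calibration is good to about 2 mm. A picture is of the moment at which its call begins. camera_info takes no time and is no camera call.
- hand_in(): hands the job in, once; it reports no verdict.
The state is a dict: "clock": time; "joint_positions": joint angles; "joint_vel": joint speeds; "joint_efforts": joint torques, N m; "tcp_pos": TCP position; "orientation": TCP orientation; "wrist_force": force on the tool from outside, world axes, zero at the start; "wrist_torque": the same for the moment, N m; "opening": opening from 0.0 (shut) to 1.0 (fully open).
Only numpy, scipy, OpenCV 4.12 (cv2) and the standard library are available. Lean on these libraries where they do the work, as an engineer would, in place of code of your own. Each camera call takes 0.05 s, during which the arm holds its last target. There are 200 camera calls.

## Working session

There is one attempt and no reset: what is moved stays moved. The work goes in short steps, Python scripts to look and compute and a tool call to move; the robot and the scene stay as the last step left them, time stands still between calls to the robot, and variables do not carry over. Pictures are saved under pics/ and viewed, on a budget of 10 in all, crops included, one or two more only if the job needs it, and the job is handed in when it is done.

Besides the shell and the picture viewer there is one more tool, called by a JSON object that holds its "method" and its "body", one argument or row to a line. play_rows: Moves the arm, as the interface text tells. Its arguments: {"type":"object","properties":{"plan":{"type":"array","items":{"type":"object","properties":{"tx":{"type":"number"},"ty":{"type":"number"},"tz":{"type":"number"},"ax":{"type":"number"},"ay":{"type":"number"},"az":{"type":"number"}}}},"grip":{"type":"number"},"force":{"type":"number"}},"required":["plan"]}

```bash
mkdir -p pics
python3 - <<'E'
from rig import *
import cv2,numpy as np
for n in("scene","top"):
    im=read_camera(n); cv2.imwrite(f"pics/{n}0.png",cv2.cvtColor(im,cv2.COLOR_RGB2BGR))
    c=camera_info(n); print(n,c["K"],c["R"],c["t"])
s=get_state(); print(s,grip_depth)
E
```

```text
scene [[417.16391059   0.         280.56607937]
 [  0.         417.16391059 206.70862197]
 [  0.           0.           1.        ]] [[ 0.76697991  0.64134125 -0.02057234]
 [ 0.40743309 -0.51151667 -0.75653749]
 [-0.49572179  0.5718672  -0.65362666]] [-0.43481228 -0.08841726  1.15310209]
top [[507.56803174   0.         284.15842571]
 [  0.         507.56803174 202.79976117]
 [  0.           0.           1.        ]] [[ 0.01400017 -0.9998997  -0.00214349]
 [-0.99038737 -0.0135719  -0.13765416]
 [ 0.13761126  0.00405007 -0.99047804]] [0.00857771 0.54588043 0.96509157]
{'clock': 0.1, 'joint_positions': array([-1.33774425,  0.60001886, -0.00254258,  1.60003514,  0.00182164,
        0.94291545, -0.0798068 ]), 'joint_vel': array([ 8.41769713e-05, -2.22783132e-03, -9.61826436e-04, -1.64284546e-03,
        2.88547663e-04, -4.01812852e-04, -2.25627687e-04]), 'joint_efforts': array([ 6.33466261e-03, -7.77995968e+01,  1.57035582e+00, -2.58623689e+01,
        1.26910108e-02,  5.46762196e-03, -2.04387283e-05]), 'tcp_pos': array([0.22088724, 0.6900952 , 0.23052758]), 'orientation': array([ 2.53672053e+00,  1.85171360e+00, -1.59845818e-03]), 'wrist_force': array([-0.88485987,  0.72565627, -0.32194784]), 'wrist_torque': array([ 0.02702936, -0.00132388, -0.02473334]), 'opening': 0.9985687190753016} 0.0187
```

View pics/top0.png

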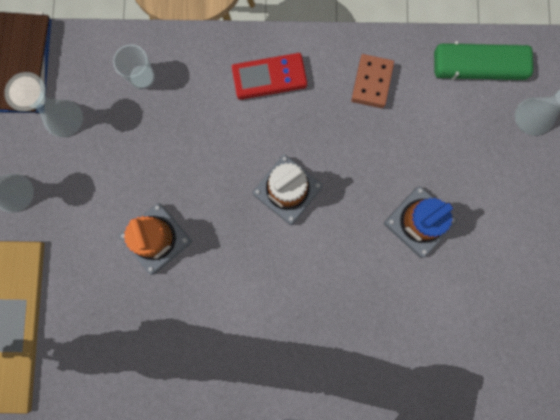

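View pics/scene0.png

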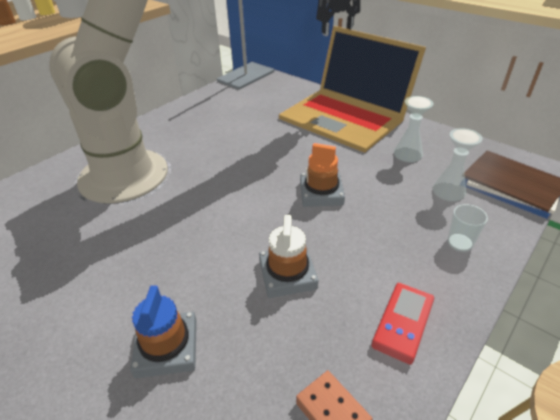

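The top view shows the orange cap at about (148,237), white at (288,185) and blue at (432,217). In the scene view orange is at (323,165). I'll enlarge orange in both views.

Run:
```python
import cv2,numpy as np
a=cv2.imread("pics/top0.png")[200:280,105:205]; b=cv2.imread("pics/scene0.png")[135:215,285:365]
f=lambda i:cv2.resize(i,None,fx=5,fy=5,interpolation=cv2.INTER_CUBIC)
A=cv2.resize(f(a),(400,320));A=cv2.resize(a,(500,400),interpolation=cv2.INTER_CUBIC)
B=cv2.resize(b[:, 10:70],(300,400),interpolation=cv2.INTER_CUBIC)
cv2.imwrite("pics/crop1.png",np.hstack([A,B]))
```

```text
(no output)
```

View pics/crop1.png

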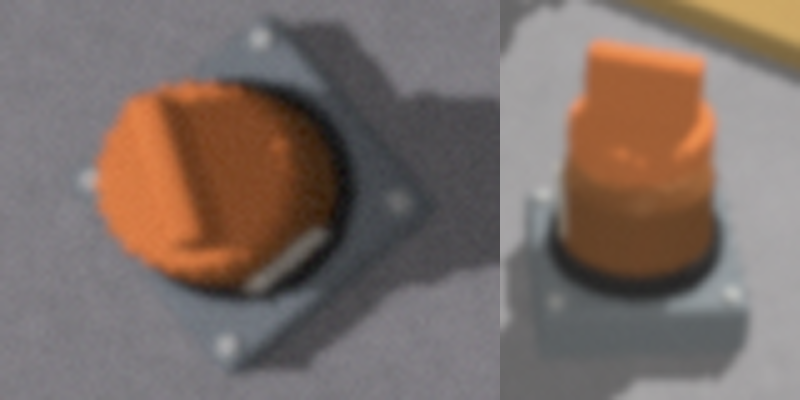

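```bash
cat > h.py <<'E'
from rig import *
import numpy as np, cv2
def ray(n,u,v,z):
    c=camera_info(n); d=c["R"].T@np.linalg.inv(c["K"])@[u,v,1]; o=-c["R"].T@c["t"]
    return o+d*(z-o[2])/d[2]
def tri(uv1,uv2):
    P=[]
    for n in("top","scene"):
        c=camera_info(n);P.append(c["K"]@np.c_[c["R"],c["t"]])
    X=cv2.triangulatePoints(P[0],P[1],np.array(uv1,float),np.array(uv2,float));return X[:3,0]/X[3,0]
E
python3 - <<'E'
from h import *
for z in(.140,.145):
  e=[ray("top",105+u/5,200+v/5,z) for u,v in((148,103),(188,240))]
  s=[ray("scene",295+(u-500)/5,135+v/5,z) for u,v in((590,47),(703,65))]
  for q in(e,s):
    d=q[0]-q[1];print(z,q,(q[0]+q[1])/2,np.linalg.norm(d),np.degrees(np.arctan2(d[1],d[0])))
print(tri((138.6,234.3),(324.3,146.2)))
for u,v in((261,38),(88,181),(398,201),(227,345)): print(ray("top",105+u/5,200+v/5,.02))
from scipy.spatial.transform import Rotation as R
print(R.from_rotvec(get_state()["orientation"]).as_matrix())
E
```

```text
0.14 [array([0.49617227, 0.27921591, 0.14      ]), array([0.44817138, 0.26256154, 0.14      ])] [0.47217183 0.27088873 0.14      ] 0.05080800773420858 19.134709603233286
0.14 [array([0.44818994, 0.26672598, 0.14      ]), array([0.49912504, 0.28676832, 0.14      ])] [0.47365749 0.27674715 0.14      ] 0.054736466495284256 -158.52096793364927
0.145 [array([0.49567586, 0.27771692, 0.145     ]), array([0.44794432, 0.261156  , 0.145     ])] [0.47181009 0.26943646 0.145     ] 0.05052291003659283 19.134709603233304
0.145 [array([0.45277238, 0.26028835, 0.145     ]), array([0.50323399, 0.28014438, 0.145     ])] [0.47800318 0.27021637 0.145     ] 0.05422763293944959 -158.5209679336493
[0.473546   0.27188635 0.14151501]
[0.53494266 0.27118342 0.02      ]
[0.4765196 0.3374297 0.02     ]
[0.47026594 0.21341821 0.02      ]
[0.41246981 0.27870123 0.02      ]
[[ 3.04761618e-01  9.52428622e-01 -2.77127725e-04]
 [ 9.52427681e-01 -3.04761708e-01 -1.34681694e-03]
 [-1.36720493e-03  1.46513994e-04 -9.99999055e-01]]
```

{"method": "play_rows", "body": {
  "plan": [
    {"tz": -30,"az": -0.12},
    {"tz": -30,"az": -0.12},
    {"tz": -30,"az": -0.12},
    {"tz": -30,"az": -0.12},
    {"tz": -30,"az": -0.12}
  ],
  "grip": 85,
  "force": 60
}}

```text
$.plan[0]: bad value
```

```bash
cat >> h.py <<'E'
from scipy.spatial.transform import Rotation as R
def go(x,y,z,yaw):
    s=get_state(); M=R.from_rotvec(s["orientation"]).as_matrix()
    T=np.array([[np.cos(yaw),np.sin(yaw),0],[np.sin(yaw),-np.cos(yaw),0],[0,0,-1]])
    print("t",s["clock"],"tcp",s["tcp_pos"].round(4),"yaw",np.degrees(np.arctan2(M[1,0],M[0,0])).round(1),"q",s["joint_positions"].round(2),"F",s["wrist_force"].round(1),s["wrist_torque"].round(2),"op",round(s["opening"],3))
    print("shift mm",(M.T@(np.array([x,y,z])-s["tcp_pos"])*1000).round(1),"turn",R.from_matrix(M.T@T).as_rotvec().round(3))
E
python3 -c "
from h import *
go(.4735,.2715,.22,np.radians(110.5))"
```

```text
t 0.1 tcp [0.2209 0.6901 0.2305] yaw 72.3 q [-1.34  0.6  -0.    1.6   0.    0.94 -0.08] F [-0.9  0.7 -0.3] [ 0.03 -0.   -0.02] op 0.999
shift mm [-321.7  368.2   11. ] turn [-0.     0.001 -0.667]
```

All six numbers seem to be required in each row.

{"method": "play_rows", "body": {
  "plan": [
    {"tx": 0,"ty": 0,"tz": -30,"ax": 0,"ay": 0,"az": -0.12},
    {"tx": 0,"ty": 0,"tz": -30,"ax": 0,"ay": 0,"az": -0.12},
    {"tx": 0,"ty": 0,"tz": -30,"ax": 0,"ay": 0,"az": -0.12},
    {"tx": 0,"ty": 0,"tz": -30,"ax": 0,"ay": 0,"az": -0.12},
    {"tx": 0,"ty": 0,"tz": -30,"ax": 0,"ay": 0,"az": -0.12}
  ],
  "grip": 85,
  "force": 60
}}

```text
clock: 0.52
tcp_pos: [0.2211, 0.6901, 0.3824]
orientation: [1.869, 2.524, -0.001]
wrist_force: [0.7, 0.8, -0.4]
opening: 0.994
```

```bash
python3 -c "
from h import *
go(.4735,.2715,.22,np.radians(110.5))"
```

```text
t 0.5167 tcp [0.2211 0.6901 0.3824] yaw 107.0 q [-1.24  0.5  -0.16  1.41  0.08  1.25  0.46] F [ 0.7  0.8 -0.4] [ 0.03  0.   -0.02] op 0.994
shift mm [-473.9  119.4  162.7] turn [-0.     0.001 -0.062]
```

{"method": "play_rows", "body": {
  "plan": [
    {"tx": -31,"ty": 8,"tz": 0,"ax": 0,"ay": 0,"az": 0},
    {"tx": -31,"ty": 8,"tz": 0,"ax": 0,"ay": 0,"az": 0},
    {"tx": -31,"ty": 8,"tz": 0,"ax": 0,"ay": 0,"az": 0},
    {"tx": -31,"ty": 8,"tz": 0,"ax": 0,"ay": 0,"az": 0},
    {"tx": -31,"ty": 8,"tz": 0,"ax": 0,"ay": 0,"az": 0}
  ]
}}

```text
clock: 0.93
tcp_pos: [0.3042, 0.5518, 0.3809]
orientation: [1.877, 2.519, -0.001]
wrist_force: [0.9, -0.9, -0.0]
opening: 0.996
```

{"method": "play_rows", "body": {
  "plan": [
    {"tx": -31,"ty": 8,"tz": 0,"ax": 0,"ay": 0,"az": 0},
    {"tx": -31,"ty": 8,"tz": 0,"ax": 0,"ay": 0,"az": 0},
    {"tx": -31,"ty": 8,"tz": 0,"ax": 0,"ay": 0,"az": 0},
    {"tx": -31,"ty": 8,"tz": 0,"ax": 0,"ay": 0,"az": 0},
    {"tx": -31,"ty": 8,"tz": 0,"ax": 0,"ay": 0,"az": 0}
  ]
}}

```text
clock: 1.35
tcp_pos: [0.3869, 0.4147, 0.381]
orientation: [1.877, 2.519, -0.001]
wrist_force: [0.2, 0.1, 0.2]
opening: 0.994
```

{"method": "play_rows", "body": {
  "plan": [
    {"tx": -31,"ty": 8,"tz": 20,"ax": 0,"ay": 0,"az": 0},
    {"tx": -31,"ty": 8,"tz": 25,"ax": 0,"ay": 0,"az": 0},
    {"tx": -31,"ty": 8,"tz": 30,"ax": 0,"ay": 0,"az": 0},
    {"tx": -31,"ty": 8,"tz": 30,"ax": 0,"ay": 0,"az": -0.03},
    {"tx": -31,"ty": 8,"tz": 30,"ax": 0,"ay": 0,"az": -0.03}
  ]
}}

```text
clock: 1.77
tcp_pos: [0.4676, 0.2824, 0.2498]
orientation: [1.798, 2.576, 0.001]
wrist_force: [0.5, 0.4, -1.5]
opening: 0.996
```

```bash
python3 -c "
from h import *
go(.4735,.2715,.19,np.radians(110.5))
a=read_camera('top')[...,::-1][190:290,80:205];b=read_camera('scene')[...,::-1][85:205,275:375]
go(.4735,.2715,.18,np.radians(110.5))
cv2.imwrite('pics/c2.png',np.hstack([cv2.resize(a,(500,400),interpolation=2),cv2.resize(b[:,:75],(250,400),interpolation=2)]))"
```

```text
t 1.7667 tcp [0.4676 0.2824 0.2498] yaw 110.2 q [-0.59  0.36 -0.07  1.99  0.04  0.79  1.24] F [ 0.5  0.4 -1.5] [ 0.03 -0.05  0.02] op 0.996
shift mm [-12.2   1.8  59.8] turn [ 0.     0.    -0.006]
t 1.8667 tcp [0.468  0.2775 0.2467] yaw 109.7 q [-0.59  0.37 -0.07  1.99  0.04  0.79  1.23] F [ 0.5 -0.   1. ] [ 0.   -0.04 -0.04] op 1.0
shift mm [-7.2  3.6 66.7] turn [-0.007  0.004 -0.013]
```

View pics/c2.png

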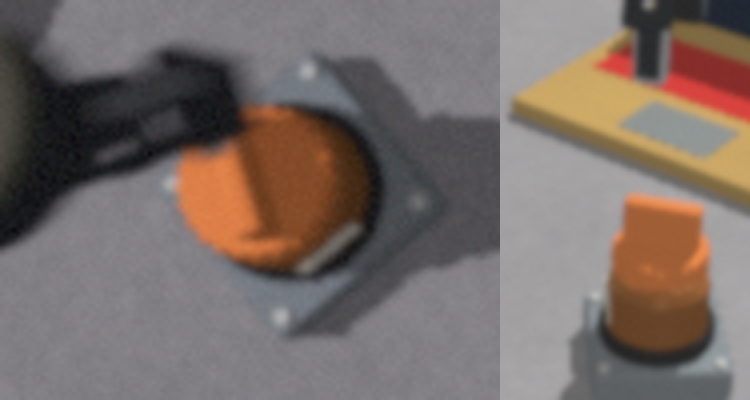

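The crop shows the fingers lined up over the bar at the side of the pictures, with nothing between them and the cap. Next I centre and go down.

{"method": "play_rows", "body": {
  "plan": [
    {"tx": -4,"ty": 2,"tz": 20,"ax": 0,"ay": 0,"az": -0.01},
    {"tx": -3,"ty": 2,"tz": 20,"ax": 0,"ay": 0,"az": 0},
    {"tx": 0,"ty": 0,"tz": 20,"ax": 0,"ay": 0,"az": 0},
    {"tx": 0,"ty": 0,"tz": 5,"ax": 0,"ay": 0,"az": 0},
    {"tx": 0,"ty": 0,"tz": 0,"ax": 0,"ay": 0,"az": 0}
  ]
}}

```text
clock: 2.28
tcp_pos: [0.4727, 0.2787, 0.1847]
orientation: [-1.786, -2.583, 0.004]
wrist_force: [-0.4, 0.2, 0.4]
opening: 0.996
```

```bash
python3 -c "
from h import *
a=read_camera('top')[...,::-1][190:290,80:205];b=read_camera('scene')[...,::-1][85:205,275:375]
go(.4735,.2715,.117,np.radians(110.5))
cv2.imwrite('pics/c3.png',np.hstack([cv2.resize(a,(500,400),interpolation=2),cv2.resize(b[:,:75],(250,400),interpolation=2)]))"
```

```text
t 2.3833 tcp [0.4736 0.2793 0.1865] yaw 110.7 q [-0.59  0.45 -0.07  2.04  0.05  0.65  1.24] F [-0.  -0.3  0.5] [-0.01  0.02  0.05] op 0.993
shift mm [-7.3 -2.9 69.5] turn [ 0.    -0.     0.003]
```

View pics/c3.png

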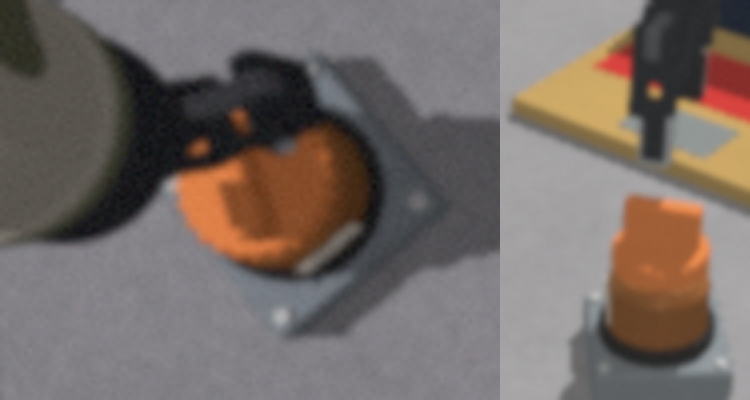

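The fingers straddle the bar along its length in both views, at (655,160) in the crop over the bar at (663,205). Continuing down.

{"method": "play_rows", "body": {
  "plan": [
    {"tx": -4,"ty": -1,"tz": 14,"ax": 0,"ay": 0,"az": 0},
    {"tx": -3,"ty": -1,"tz": 14,"ax": 0,"ay": 0,"az": 0},
    {"tx": 0,"ty": 0,"tz": 14,"ax": 0,"ay": 0,"az": 0},
    {"tx": 0,"ty": 0,"tz": 14,"ax": 0,"ay": 0,"az": 0},
    {"tx": 0,"ty": 0,"tz": 8,"ax": 0,"ay": 0,"az": 0}
  ]
}}

```text
clock: 2.8
tcp_pos: [0.4744, 0.2719, 0.122]
orientation: [1.787, 2.583, 0.002]
wrist_force: [-0.2, -0.6, 0.8]
opening: 0.994
```

{"method": "play_rows", "body": {
  "plan": [
    {"tx": 0,"ty": 0,"tz": 4,"ax": 0,"ay": 0,"az": 0},
    {"tx": 0,"ty": 0,"tz": 0,"ax": 0,"ay": 0,"az": 0},
    {"tx": 0,"ty": 0,"tz": 0,"ax": 0,"ay": 0,"az": 0},
    {"tx": 0,"ty": 0,"tz": 0,"ax": 0,"ay": 0,"az": 0},
    {"tx": 0,"ty": 0,"tz": 0,"ax": 0,"ay": 0,"az": 0}
  ],
  "grip": 30
}}

```text
clock: 3.22
tcp_pos: [0.4745, 0.2717, 0.1186]
orientation: [1.787, 2.583, 0.002]
wrist_force: [-0.2, 0.3, -0.2]
opening: 0.349
```

```bash
python3 -c "
from h import *
go(.4735,.2715,.117,np.radians(110.5))
a=read_camera('top')[...,::-1][190:290,80:205];b=read_camera('scene')[...,::-1][85:205,275:375]
cv2.imwrite('pics/c4.png',np.hstack([cv2.resize(a,(500,400),interpolation=2),cv2.resize(b[:,:75],(250,400),interpolation=2)]))"
```

```text
t 3.2167 tcp [0.4745 0.2717 0.1186] yaw 110.6 q [-0.58  0.55 -0.06  2.1   0.07  0.49  1.24] F [-0.2  0.3 -0.2] [-0.01 -0.04  0.03] op 0.349
shift mm [ 0.2 -1.   1.6] turn [ 0.001 -0.     0.002]
```

View pics/c4.png

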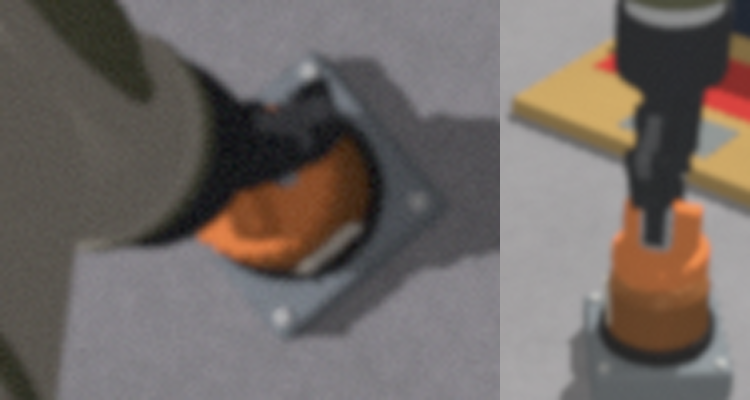

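The near finger tip is at (655,245). It is slightly left of the bar centre because that finger stands off towards the camera, so the bar is centred and I close the jaws.

{"method": "play_rows", "body": {
  "plan": [
    {"tx": 0,"ty": 0,"tz": 0,"ax": 0,"ay": 0,"az": 0},
    {"tx": 0,"ty": 0,"tz": 0,"ax": 0,"ay": 0,"az": 0},
    {"tx": 0,"ty": 0,"tz": 0,"ax": 0,"ay": 0,"az": 0},
    {"tx": 0,"ty": 0,"tz": 0,"ax": 0,"ay": 0,"az": 0},
    {"tx": 0,"ty": 0,"tz": 0,"ax": 0,"ay": 0,"az": 0}
  ],
  "grip": 0,
  "force": 60
}}

```text
clock: 3.73
tcp_pos: [0.4741, 0.2722, 0.1182]
orientation: [-1.787, -2.584, -0.002]
wrist_force: [-2.8, 3.1, 5.1]
opening: 0.155
```

```bash
python3 -c "
from h import *
go(.4735,.2715,.117,np.radians(110.5))"
```

```text
t 3.7333 tcp [0.4741 0.2722 0.1182] yaw 110.7 q [-0.58  0.55 -0.06  2.11  0.07  0.49  1.24] F [-2.8  3.1  5.1] [ 0.45  0.55 -0.13] op 0.155
shift mm [-0.4 -0.8  1.2] turn [ 0.001 -0.001  0.003]
```

The opening reads about 13 mm, so the bar is held. Turning clockwise, which is +az with the tool pointing down.

{"method": "play_rows", "body": {
  "plan": [
    {"tx": 0,"ty": 0,"tz": 0.25,"ax": 0,"ay": 0,"az": 0.08},
    {"tx": 0,"ty": 0,"tz": 0.25,"ax": 0,"ay": 0,"az": 0.1},
    {"tx": 0,"ty": 0,"tz": 0.25,"ax": 0,"ay": 0,"az": 0.1},
    {"tx": 0,"ty": 0,"tz": 0.25,"ax": 0,"ay": 0,"az": 0.1},
    {"tx": 0,"ty": 0,"tz": 0.25,"ax": 0,"ay": 0,"az": 0.1}
  ]
}}

```text
clock: 4.15
tcp_pos: [0.4739, 0.272, 0.117]
orientation: [-2.354, -2.079, -0.001]
wrist_force: [-2.7, 1.5, 5.3]
opening: 0.148
```

{"method": "play_rows", "body": {
  "plan": [
    {"tx": 0,"ty": 0,"tz": 0.25,"ax": 0,"ay": 0,"az": 0.1},
    {"tx": 0,"ty": 0,"tz": 0.25,"ax": 0,"ay": 0,"az": 0.1},
    {"tx": 0,"ty": 0,"tz": 0.25,"ax": 0,"ay": 0,"az": 0.1},
    {"tx": 0,"ty": 0,"tz": 0.25,"ax": 0,"ay": 0,"az": 0.1},
    {"tx": 0,"ty": 0,"tz": 0.25,"ax": 0,"ay": 0,"az": 0.1}
  ]
}}

```text
clock: 4.57
tcp_pos: [0.4738, 0.2719, 0.1157]
orientation: [-2.795, -1.432, 0.0]
wrist_force: [-2.9, 1.8, 4.8]
opening: 0.152
```

```bash
python3 -c "
from h import *
go(.4735,.2715,.117,np.radians(110.5))"
```

```text
t 4.5667 tcp [0.4738 0.2719 0.1157] yaw 54.3 q [-0.77  0.56  0.21  2.12 -0.25  0.48  0.58] F [-2.9  1.8  4.8] [0.28 0.6  0.14] op 0.152
shift mm [-0.5 -0.  -1.3] turn [-0.    -0.001 -0.982]
```

{"method": "play_rows", "body": {
  "plan": [
    {"tx": 0,"ty": 0,"tz": 0.2,"ax": 0,"ay": 0,"az": 0.04},
    {"tx": 0,"ty": 0,"tz": 0.1,"ax": 0,"ay": 0,"az": 0.04},
    {"tx": 0,"ty": 0,"tz": 0.1,"ax": 0,"ay": 0,"az": 0.04},
    {"tx": 0,"ty": 0,"tz": 0,"ax": 0,"ay": 0,"az": 0},
    {"tx": 0,"ty": 0,"tz": 0,"ax": 0,"ay": 0,"az": 0}
  ]
}}

```text
clock: 4.98
tcp_pos: [0.4738, 0.2719, 0.1153]
orientation: [-2.874, -1.268, 0.0]
wrist_force: [-2.8, 2.1, 6.6]
opening: 0.148
```

```bash
python3 -c "
from h import *
go(.4735,.2715,.117,np.radians(110.5))"
```

```text
t 4.9833 tcp [0.4738 0.2719 0.1153] yaw 47.6 q [-0.8   0.57  0.25  2.12 -0.29  0.49  0.5 ] F [-2.8  2.1  6.6] [ 0.28  0.67 -0.07] op 0.148
shift mm [-0.5  0.1 -1.7] turn [-1.000e-03 -0.000e+00 -1.097e+00]
```

{"method": "play_rows", "body": {
  "plan": [
    {"tx": 0,"ty": 0,"tz": 0.2,"ax": 0,"ay": 0,"az": 0.04},
    {"tx": 0,"ty": 0,"tz": 0.1,"ax": 0,"ay": 0,"az": 0.04},
    {"tx": 0,"ty": 0,"tz": 0,"ax": 0,"ay": 0,"az": 0.02},
    {"tx": 0,"ty": 0,"tz": 0,"ax": 0,"ay": 0,"az": 0},
    {"tx": 0,"ty": 0,"tz": 0,"ax": 0,"ay": 0,"az": 0}
  ]
}}

```text
clock: 5.4
tcp_pos: [0.4737, 0.272, 0.1151]
orientation: [-2.932, -1.128, 0.0]
wrist_force: [-2.5, 0.9, 7.4]
opening: 0.152
```

```bash
python3 -c "
from h import *
go(.4735,.2715,.117,np.radians(110.5))"
```

```text
t 5.4 tcp [0.4737 0.272  0.1151] yaw 42.1 q [-0.81  0.57  0.27  2.12 -0.32  0.49  0.44] F [-2.5  0.9  7.4] [0.14 0.74 0.99] op 0.152
shift mm [-0.5  0.2 -1.9] turn [-0.    -0.    -1.194]
```

The torque about z rose from about 0.1 to 1.0 N·m, so the stop seems close. A bit more turn should confirm it.

{"method": "play_rows", "body": {
  "plan": [
    {"tx": 0,"ty": 0,"tz": 0,"ax": 0,"ay": 0,"az": 0.03},
    {"tx": 0,"ty": 0,"tz": 0,"ax": 0,"ay": 0,"az": 0.03},
    {"tx": 0,"ty": 0,"tz": 0,"ax": 0,"ay": 0,"az": 0},
    {"tx": 0,"ty": 0,"tz": 0,"ax": 0,"ay": 0,"az": 0},
    {"tx": 0,"ty": 0,"tz": 0,"ax": 0,"ay": 0,"az": 0}
  ]
}}

```text
clock: 5.82
tcp_pos: [0.4737, 0.2721, 0.1151]
orientation: [-2.963, -1.043, 0.0]
wrist_force: [-2.1, 0.4, 7.9]
opening: 0.155
```

```bash
python3 -c "
from h import *
go(.4735,.2715,.117,np.radians(110.5))"
```

```text
t 5.8167 tcp [0.4737 0.2721 0.1151] yaw 38.8 q [-0.83  0.57  0.29  2.12 -0.34  0.49  0.4 ] F [-2.1  0.4  7.9] [0.15 0.66 1.8 ] op 0.155
shift mm [-0.5  0.3 -1.9] turn [-0.     0.    -1.252]
```

The torque climbs steadily to 1.8 N·m, so the stop is reached. Releasing and rising.

{"method": "play_rows", "body": {
  "plan": [
    {"tx": 0,"ty": 0,"tz": 0,"ax": 0,"ay": 0,"az": 0},
    {"tx": 0,"ty": 0,"tz": 0,"ax": 0,"ay": 0,"az": 0},
    {"tx": 0,"ty": 0,"tz": 0,"ax": 0,"ay": 0,"az": 0},
    {"tx": 0,"ty": 0,"tz": 0,"ax": 0,"ay": 0,"az": 0},
    {"tx": 0,"ty": 0,"tz": 0,"ax": 0,"ay": 0,"az": 0}
  ],
  "grip": 60
}}

```text
clock: 6.23
tcp_pos: [0.4741, 0.2713, 0.1145]
orientation: [2.967, 1.034, -0.0]
wrist_force: [-0.3, -0.6, 0.2]
opening: 0.704
```

{"method": "play_rows", "body": {
  "plan": [
    {"tx": 0,"ty": 0,"tz": -10,"ax": 0,"ay": 0,"az": 0},
    {"tx": 0,"ty": 0,"tz": -25,"ax": 0,"ay": 0,"az": 0},
    {"tx": 0,"ty": 0,"tz": -30,"ax": 0,"ay": 0,"az": 0},
    {"tx": 0,"ty": 0,"tz": -30,"ax": 0,"ay": 0,"az": 0},
    {"tx": 0,"ty": 0,"tz": -30,"ax": 0,"ay": 0,"az": 0}
  ]
}}

```text
clock: 6.65
tcp_pos: [0.474, 0.271, 0.2415]
orientation: [2.966, 1.033, -0.0]
wrist_force: [0.1, 0.1, 0.5]
opening: 0.699
```

{"method": "play_rows", "body": {
  "plan": [
    {"tx": 20,"ty": -15,"tz": -10,"ax": 0,"ay": 0,"az": 0},
    {"tx": 20,"ty": -15,"tz": -10,"ax": 0,"ay": 0,"az": 0},
    {"tx": 0,"ty": -15,"tz": 0,"ax": 0,"ay": 0,"az": 0},
    {"tx": 0,"ty": -10,"tz": 0,"ax": 0,"ay": 0,"az": 0},
    {"tx": 0,"ty": 0,"tz": 0,"ax": 0,"ay": 0,"az": 0}
  ]
}}

```text
clock: 7.07
tcp_pos: [0.4694, 0.341, 0.2597]
orientation: [-2.964, -1.038, 0.002]
wrist_force: [-0.1, -0.3, -0.2]
opening: 0.7
```

```bash
python3 -c "
from h import *
go(.4735,.2715,.117,np.radians(110.5))
a=read_camera('top')[...,::-1];b=read_camera('scene')[...,::-1]
cv2.imwrite('pics/c5.png',np.hstack([cv2.resize(a[130:290,80:480],(500,200),interpolation=2),cv2.resize(b[85:205,275:375][:,:75],(250,400),interpolation=2)[:200]*0]) if 0 else np.vstack([cv2.resize(a[130:290,80:480],(800,320),interpolation=2),np.hstack([cv2.resize(b[125:205,290:390],(350,280),interpolation=2),cv2.resize(b[200:370,110:340],(450,280))])]))"
```

```text
t 7.0667 tcp [0.4694 0.341  0.2597] yaw 38.6 q [-1.02  0.42  0.42  1.93 -0.22  0.85  0.19] F [-0.1 -0.3 -0.2] [ 0.02 -0.06  0.  ] op 0.7
shift mm [-40.   57.  142.7] turn [-1.000e-03  0.000e+00 -1.255e+00]
```

View pics/c5.png

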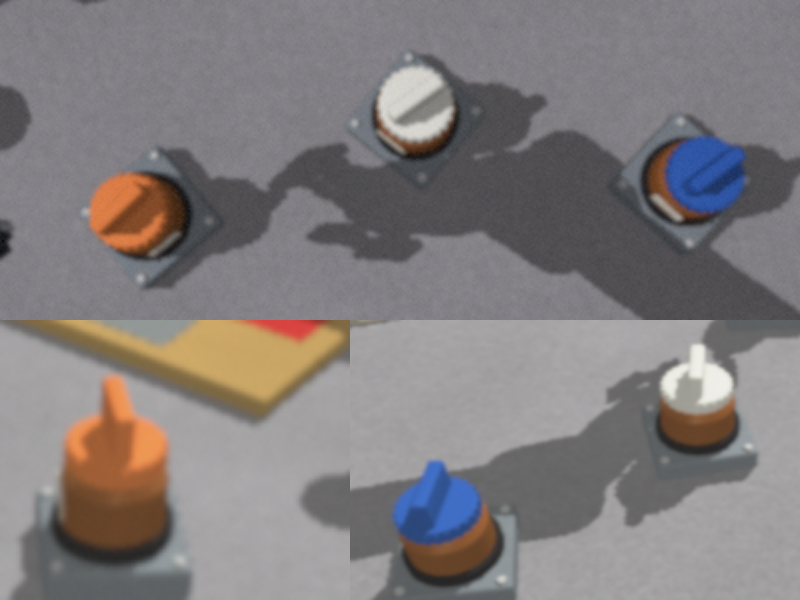

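The orange bar now runs from (100,222) to (143,185) in the crop, about 68° clockwise of its start. Blue and white stand as before, and the arm is clear of everything.

```bash
python3 -c "
from rig import *
print(hand_in())"
```

```text
the job is handed in; nothing more can be done
None
```

I screwed the orange cap down to its stop, let go of it and handed the job in at about 7.2 s of the 32 s allowed. `hand_in()` gave no verdict.

- **Grip:** I pinched the bar from above at about (0.474, 0.272), and the opening read about 13 mm on the 14 mm bar. I used 60 N and turned the tool 1.25 rad clockwise.
- **Stop reached:** Over the last 0.15 rad the torque about the tool axis rose from about 0.1 to 1.8 N·m. That fits the cap meeting its stop after about 1.13 rad, with the pads giving for the rest.
- **Last pictures:** The orange bar had turned about 68° (1.19 rad), read roughly off the image and close to the torque estimate. The cap's joint value can't be read directly, so "tight" rests on the torque rise and this angle.
- **Other caps:** The arm did not go near the blue or white cap, and both look unchanged.
- **Clear of everything:** At the end the wrist force was about zero and the gripper was some 70 mm to the side of the cap and well above it.

One call was refused at the start because I left fields out of its rows; the arm did not move.

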